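# Find the full tin by its weight and tare the kitchen scale under it

## Robot

A 7-joint arm with a two-finger parallel gripper is mounted at the origin on the work surface. World frame = base frame: x ahead of the robot, y to its left, z up, the work surface at z = 0. Lengths are in m, angles in rad, forces in N, time in s.
With the tool pointing down it reaches from about 0.4 to 0.85 m from the base axis. Payload 10.4 kg.
Tool frame: the origin (TCP) lies between the finger pads; the fingertips stand ahead of it and the grasp point (between the pads) lies 5 mm behind it (manip.tip_extent is the z of the fingertips in the tool frame, in m); z points along the fingers, y is the line along which they close (so a half turn about z gives the same grasp; the last joint's range is limited). The gripper opens to 85 mm and grips with 20 to 120 N. Pads are 22 mm wide; open, the fingers measure 114 mm over their backs; the gripper's body (76 mm by 85 mm) begins 54 mm behind the grasp point. The pads swing forward as they close: fully open they stand 13 mm farther back than shut.
Start: joints at [-1.361, 0.332, -0.065, 1.46, 0.022, 1.35, -0.088], TCP at [0.144, 0.608, 0.245] pointing down, gripper open.
Joint ranges: [-2.6, 2.6], [-0.5, 2.12], [-1.47, 1.34], [0.16, 2.42], [-1.27, 4.41], [0.06, 2.06], [-2.6, 2.6]. Speed limits (rad/s): [2.22, 2.22, 2.79, 2.79, 3.14, 3.14, 3.14].

## Interface

Orientations are given as a unit quaternion [x, y, z, w].
In Python, from workcell import status, viewer, manip gives the robot as it stands.
- The arm moves only by the tool play_rows, never from a script. Its argument "plan" is one flat list of numbers, 7 for each row, row after row: the turn, a rotation vector about the tool's x, y, z in degrees, then the shift along the tool's x, y, z in m, then the opening, from 0 (shut) to 1 (fully open). In form: [ax, ay, az, dx, dy, dz, grip, ax, ay, az, dx, dy, dz, grip, ...]. A call has 1 to 20 rows; each row is the pose to reach, as a shift and turn from the pose commanded when the call began, along the tool's axes at that moment; what a row does not reach only later rows make up. A row lasts 1/8 s, in which the tool goes at most 62.5 mm and 10.7 degrees, less where a joint would pass 70% of its speed; a pose out of reach is approached as far as the arm can. A call with a gripper value outside its range is refused whole. The fingers move at their own pace and stop on an object; "squeeze" is the grip in N (left out, the last holds). Time passes only in rows, so rows that repeat a pose let the fingers close. It gives the time, the measured TCP pose, the force, the opening and the grip force at its end, in the units of the state.
- status.get_obs(): the state, without advancing time (a new reading comes with each control period).
- viewer.camera(name): name is "side" or "top"; returns the picture (384x512x3 uint8, red, green, blue); there is no depth.
- viewer.camera_model(name): a dict with "fx", "fy", "cx", "cy" (pixels), "R" (3x3) and "t" (3): a world point X has camera coordinates R X + t. Camera axes: x right, y down, z forward; pixel columns grow to the right and rows downward; lengths in m; the calibration is good to about 2 mm. A picture is of the moment at which its call begins. camera_model takes no time and is no camera call.
- manip.hand_in(): hands the job in; it is judged then, once.
The state is a dict: "clock": time; "joint_pos": joint angles; "joint_velocities": joint speeds; "tau": joint torques, N m; "position": TCP position; "ee_rot": TCP orientation; "ft_force": force on the tool from outside, world axes, zero at the start; "torque": the same for the moment, N m; "grip_width": opening from 0.0 (shut) to 1.0 (fully open); "grasp_force": force on a finger pad.
Only numpy, scipy, OpenCV 4.12 (cv2) and the standard library are available. Lean on these libraries where they do the work, as an engineer would, in place of code of your own. Each camera call takes 0.05 s, during which the arm holds its last target. There are 200 camera calls.

## Task

Three matching steel tins stand on the counter; lift them to feel which one is the fullest, and leave the other two where they stood. Stand only the fullest tin gently on the middle of the kitchen scale's pan, let go of it, and then turn the knob in the dial until the dial's zero mark lies under the tip of the pointer, ready for weighing out. Do not push or tip the lemons, mug, jar and pepper mill standing about.

Things in the scene. Friction and masses are not known exactly. Their poses are not given: they have to be found in the camera images.
- tin_a: plain steel lidded tin, one of three that look alike, 64 mm in diameter (lid 66), 110 mm high, closed; origin at the centre of its underside, z up. Empty it weighs 130 g; the unseen contents differ: the fullest of the three weighs 460 to 560 g in all, the other two under 310 g. Any of the three may be the fullest
- tin_b: plain steel lidded tin, one of three that look alike, 64 mm in diameter (lid 66), 110 mm high, closed; origin at the centre of its underside, z up. Empty it weighs 130 g; the unseen contents differ: the fullest of the three weighs 460 to 560 g in all, the other two under 310 g. Any of the three may be the fullest
- tin_c: plain steel lidded tin, one of three that look alike, 64 mm in diameter (lid 66), 110 mm high, closed; origin at the centre of its underside, z up. Empty it weighs 130 g; the unseen contents differ: the fullest of the three weighs 460 to 560 g in all, the other two under 310 g. Any of the three may be the fullest
- scale: mechanical kitchen scale, fixed, grey, 300 mm long (its x), 160 wide (y), 75 high; origin at the centre of its underside. The round pan is on top at its +x end; the -x end slopes down at 15 degrees and carries the round dial, 122 mm in diameter, 83 mm from the origin. Its x points roughly to the robot's left (+y)
- pan: the scale's round steel pan, flat, 140 mm in diameter; origin at the centre of its upper face, z up, about 95 mm above the counter when empty. It sinks on a spring about 1 mm for each newton (15 mm at most)
- knob_grip (a point): grip point of the bar knob on the dial; dial and knob turn as one (0.04 N m of friction) and stay where left. The bar is 46 mm long (x of this frame), 14 wide (y), 28 high along the dial's axis (z, tilted 15 degrees from vertical, square to the slope). The point is on the axis, 25 mm above the dial's face, 7 below the bar's top; the pointer lies within 3 mm of the face
- zero_mark (a point): the zero of the dial: its only broad mark, a black bar 5 mm wide and 16 mm long near the rim; this point is on it, 47 mm from the axis, and turns with knob and dial (it lies on the +x side of knob_grip's frame)
- pointer_tip (a point): tip of the black pointer over the dial, 47 mm from the dial's axis, at the same height as zero_mark. The pointer does not turn with the knob: unloaded it points uphill to the pan, and load on the pan turns it clockwise (seen from above) by 0.27 rad per newton
- lemon_1: lemon lying on the counter, 76 x 54 mm, 55 mm high, a bystander; origin under its middle
- lemon_2: as lemon_1, a second one
- mug: white mug, 80 mm wide, 92 mm high, with a handle, a bystander; origin at the centre of its foot
- mill: turned wooden pepper mill, 52 mm wide, 156 mm high, a bystander; origin at the centre of its foot
- jar: closed glass jar with a metal lid, 60 mm wide, 85 mm high, a bystander; origin at the centre of its foot
Mind the look-alikes: they are no part of the job. Leave any green look-alike of the tin_c alone.

How it is judged:
By the outcome, as a careful person would: the job done as asked, in the order asked, and still so for the second after the job is handed in, with the robot touching nothing.
It also fails if it takes over 72 s, if anything falls off the work surface, if the arm or the gripper's body presses on something with over 40 N, if the wrist force passes 120 N, or if a joint passes its speed limit or range.

## Working session

There is one attempt and no reset: what is moved stays moved. The work goes in short steps, Python scripts to look and compute and a tool call to move; the robot and the scene stay as the last step left them, time stands still between calls to the robot, and variables do not carry over. Pictures are saved under pics/ and viewed, at most 10 in all, crops included, and the job is handed in when it is done.

Besides the shell and the picture viewer there is one more tool, called after "Emit:" by a JSON object that holds its "op" and its "data", one argument or row to a line. play_rows: Moves the arm, as the interface text tells. Its arguments: {"type":"object","properties":{"plan":{"type":"array","items":{"type":"number"}},"squeeze":{"type":"number"}},"required":["plan"]}

```bash
mkdir -p pics; ls; python3 - <<'E'
from workcell import status, viewer, manip
import cv2, numpy as np
for n in("top","side"):
    cv2.imwrite(f"pics/{n}0.png",cv2.resize(viewer.camera(n)[:,:,::-1],(800,600),interpolation=cv2.INTER_CUBIC))
    m=viewer.camera_model(n);print(n,{k:np.round(v,3).tolist() for k,v in m.items()})
o=status.get_obs();print(o,manip.tip_extent)
E
```

```text
pics
top {'fx': 470.421, 'fy': 470.421, 'cx': 247.818, 'cy': 187.65, 'R': [[-0.022, -1.0, -0.01], [-0.982, 0.023, -0.185], [0.186, 0.005, -0.983]], 't': [-0.001, 0.547, 1.344]}
side {'fx': 394.687, 'fy': 394.687, 'cx': 258.578, 'cy': 193.355, 'R': [[-0.889, -0.458, 0.011], [-0.239, 0.443, -0.864], [0.391, -0.77, -0.503]], 't': [0.504, 0.232, 0.651]}
{'clock': 0.1, 'joint_pos': array([-1.36056626,  0.33285906, -0.06467867,  1.46086911,  0.02162781,
        1.34992116, -0.08849334]), 'joint_velocities': array([-0.00073534, -0.00131183, -0.00017868, -0.00251914, -0.00167472,
        0.00102825,  0.00057305]), 'tau': array([ 1.24397659e-03, -6.26743197e+01,  4.89825255e-02, -3.92429852e+01,
        1.63833692e-02,  6.81108955e-03, -1.32689874e-05]), 'position': array([0.1441556 , 0.60780892, 0.24455835]), 'ee_rot': array([ 1.16146237e-01,  9.93231891e-01, -6.79603903e-04, -3.12446168e-05]), 'ft_force': array([0.42356178, 0.19054103, 0.18992008]), 'torque': array([0.03576105, 0.00521539, 0.00106453]), 'grasp_force': 0.0, 'grip_width': 1.0049001878827357} 0.014
```

View pics/top0.png

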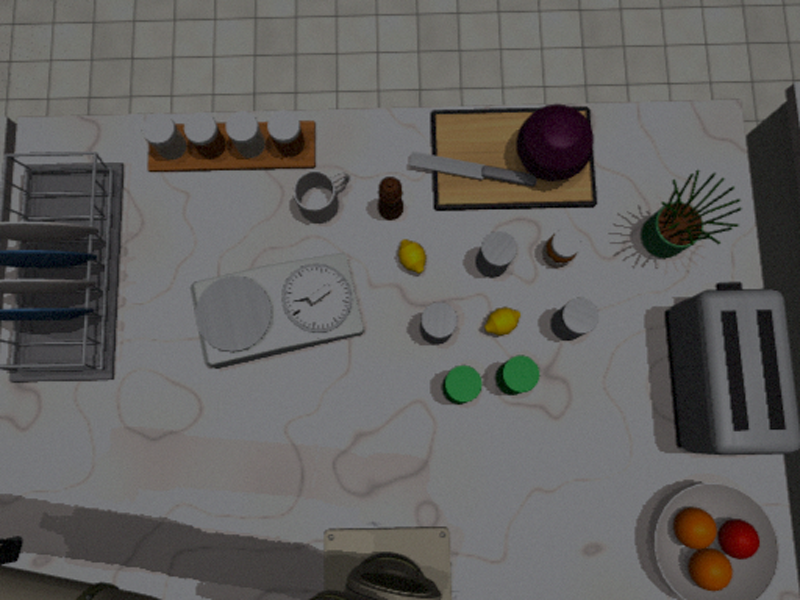

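View pics/side0.png

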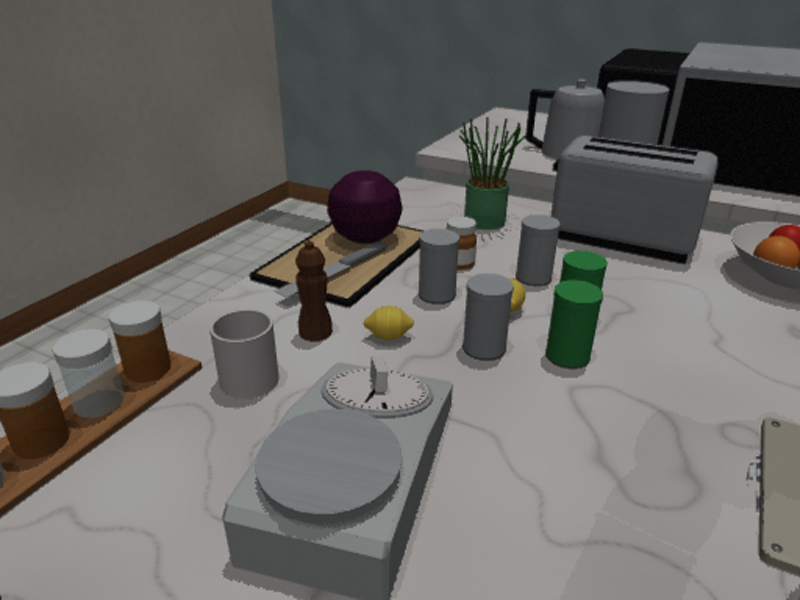

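Candidates for a tin (800x600 top picture): grey lidded tins at (438,321), (498,247), (578,317). The look-alikes are green at (462,384) and (518,375); the jar is at (562,248). I choose the three grey ones. The scale's pan is at (234,312), the dial at (317,297), and the broad zero mark near (297,312). I'll check with a close crop.

```bash
cat > h.py <<'E'
import numpy as np, cv2
from workcell import status, viewer, manip
from scipy.spatial.transform import Rotation as Ro
def ray(n,u,v):
    m=viewer.camera_model(n);R=np.array(m["R"]);t=np.array(m["t"])
    return -R.T@t, R.T@np.array([(u-m["cx"])/m["fx"],(v-m["cy"])/m["fy"],1])
def onz(n,u,v,z):
    c,d=ray(n,u,v);return c+d*(z-c[2])/d[2]
def onplane(n,u,v,p,nn):
    c,d=ray(n,u,v);return c+d*((p-c)@nn)/(d@nn)
def proj(n,X):
    m=viewer.camera_model(n);x=np.array(m["R"])@X+np.array(m["t"])
    return np.array([m["fx"]*x[0]/x[2]+m["cx"],m["fy"]*x[1]/x[2]+m["cy"]])
def crop(n,name,u0,v0,w,h,s,img=None):
    im=viewer.camera(n) if img is None else img
    c=cv2.resize(im[v0:v0+h,u0:u0+w,::-1],None,fx=s,fy=s,interpolation=cv2.INTER_CUBIC)
    cv2.imwrite(f"pics/{name}.png",cv2.convertScaleAbs(c,alpha=1.5));return im
E
python3 - <<'E'
from h import *
im=crop("top","c1",120,130,266,135,3)
hsv=cv2.cvtColor(im,cv2.COLOR_RGB2HSV)
for (u,v) in((438,321),(498,247),(578,317),(234,312)):
    print(np.round(onz("top",u/1.5625,v/1.5625,.11 if u>300 else .095),3))
# lids: bright threshold contours
g=cv2.cvtColor(im,cv2.COLOR_RGB2GRAY)
for (u,v) in((280,205),(319,158),(370,203)): print(g[v-22:v+30:3,u], g[v,u-24:u+25:3])
E
```

```text
[ 0.483 -0.104  0.11 ]
[ 0.617 -0.219  0.11 ]
[ 0.484 -0.356  0.11 ]
[0.51  0.268 0.095]
[119 118 117 109 109 111 111 113 116 111 115  50  27 109 122 119 120 118] [120 116  90  79  80 111 111 114 113 112 112 117 101 114 116 122 120]
[118 119 118 114 106 104 105 104 110 108 111 103  24  25 113 120 120 120] [119 119 119  93  70 108 108 107 107 107 107 111 114 119 117 107  93]
[120 120 121 100 110 110 110 115 110 115 113  27 111 115 116 119 120 122] [ 82  84  72  29  24 107 115 108 112 113 112 111 111 121 121 119 119]
```

View pics/c1.png

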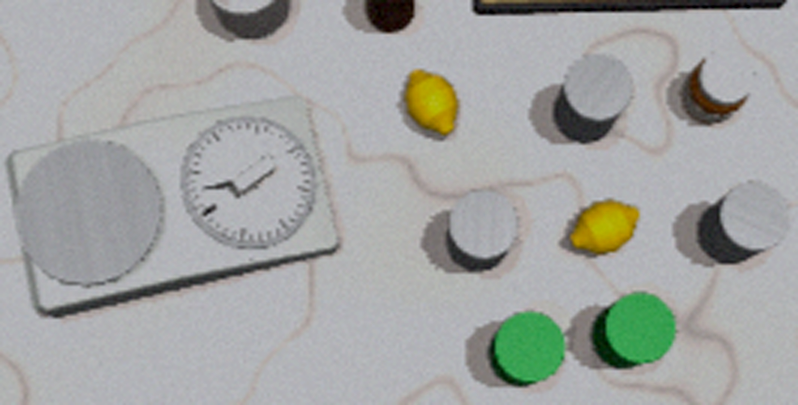

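The crop shows three plain grey lids centred at crop px (482,224), (598,87), (756,216). The green look-alikes sit at (530,347) and (638,329). The dial axis is near (248,183), the zero mark at (209,210), the pointer tip at (207,187), and the pan at (91,212).

```bash
python3 - <<'E'
from h import *
im=viewer.camera("top"); g=cv2.cvtColor(im,cv2.COLOR_RGB2GRAY)
P=lambda u,v:(120+u/3-.33,130+v/3-.33)
Z={'t1':(482,224,.11),'t2':(598,87,.11),'t3':(756,216,.11),'g1':(530,347,.11),'g2':(638,329,.11),'l1':(432,102,.027),'l2':(605,227,.027),'jar':(724,75,.085),'pan':(91,212,.095),'dial':(248,183,.06),'scTL':(10,155,.075),'scTR':(303,97,.05),'scBR':(340,245,.05),'scBL':(42,310,.075)}
for k,(u,v,z) in Z.items(): print(k,np.round(onz("top",*P(u,v),z),3))
# tins base ends in side view check: project the top estimate to the side
for k in('t1','t2','t3','pan','dial'):
    u,v,z=Z[k];print(k,np.round(proj("side",onz("top",*P(u,v),z))*1.5625))
# Hough-like lid centre: ellipse fit of the bright disc
o=status.get_obs();print(Ro.from_quat(o["ee_rot"]).as_matrix().round(3))
sd=viewer.camera("side");crop("side","c2",190,205,120,90,6,sd)
E
```

```text
t1 [ 0.486 -0.104  0.11 ]
t2 [ 0.616 -0.22   0.11 ]
t3 [ 0.488 -0.361  0.11 ]
g1 [ 0.37  -0.145  0.11 ]
g2 [ 0.384 -0.245  0.11 ]
l1 [ 0.625 -0.063  0.027]
l2 [ 0.493 -0.232  0.027]
jar [ 0.631 -0.347  0.085]
pan [0.509 0.267 0.095]
dial [0.54  0.121 0.06 ]
scTL [0.57  0.352 0.075]
scTR [0.628 0.066 0.05 ]
scBR [0.477 0.032 0.05 ]
scBL [0.418 0.317 0.075]
t1 [490. 284.]
t2 [440. 236.]
t3 [542. 221.]
pan [332. 454.]
dial [379. 390.]
[[-0.973  0.231 -0.   ]
 [ 0.231  0.973 -0.001]
 [-0.    -0.001 -1.   ]]
```

View pics/c2.png

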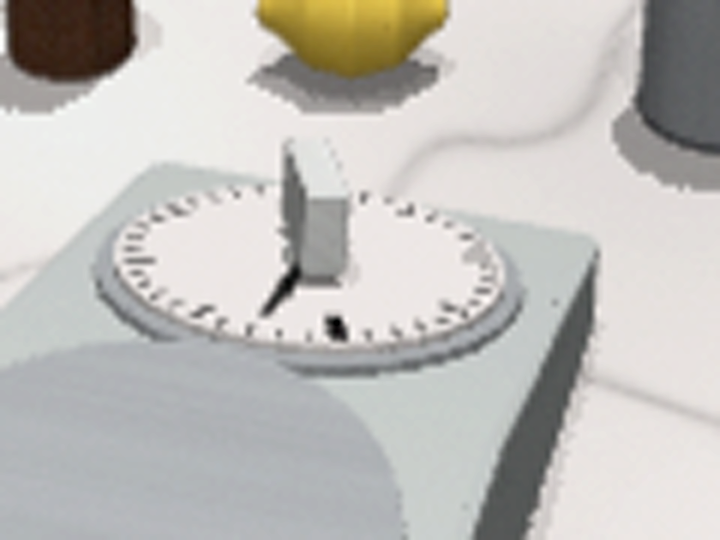

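The side view puts the dial's centre at crop (308,262). The knob bar stands clear and points along the broad mark at (336,328), and the pointer tip is at (265,315). Top-view points reproject well, so I'm setting off to the first tin.

Emit:
{"op": "play_rows", "data": {
  "plan": [0,0,0,-0.369,-0.229,0,1,0,0,0,-0.369,-0.229,0,1,0,0,0,-0.369,-0.229,0,1,0,0,0,-0.369,-0.229,0,1,0,0,0,-0.369,-0.229,0,1,0,0,0,-0.369,-0.229,0,1,0,0,0,-0.369,-0.229,0,1,0,0,0,-0.497,-0.614,0,1,0,0,0,-0.497,-0.614,0,1,0,0,0,-0.497,-0.614,0,1,0,0,0,-0.497,-0.614,0,1,0,0,0,-0.497,-0.614,0,1,0,0,0,-0.497,-0.614,0,1,0,0,0,-0.497,-0.614,0,1,0,0,0,-0.497,-0.614,0,1,0,0,0,-0.497,-0.614,0,1]
}}

```text
clock: 2.25
position: [0.4861, -0.1031, 0.2451]
ee_rot: [0.116, 0.993, 0.0, -0.0]
ft_force: [-1.2, 1.3, 1.0]
grip_width: 0.997
grasp_force: 0.0
```

```bash
python3 - <<'E'
from h import *
o=status.get_obs();print({k:np.round(o[k],3) for k in('clock','position','ee_rot','joint_pos','ft_force')})
im=viewer.camera("side");
c=im[120:260,220:420]
crop("side","c3",230,120,200,140,4,im)
E
```

```text
{'clock': np.float64(2.25), 'position': array([ 0.486, -0.103,  0.245]), 'ee_rot': array([ 0.116,  0.993,  0.   , -0.   ]), 'joint_pos': array([-0.458,  0.032,  0.594,  1.819, -0.019,  1.297,  1.48 ]), 'ft_force': array([-1.171,  1.29 ,  1.037])}
```

View pics/c3.png

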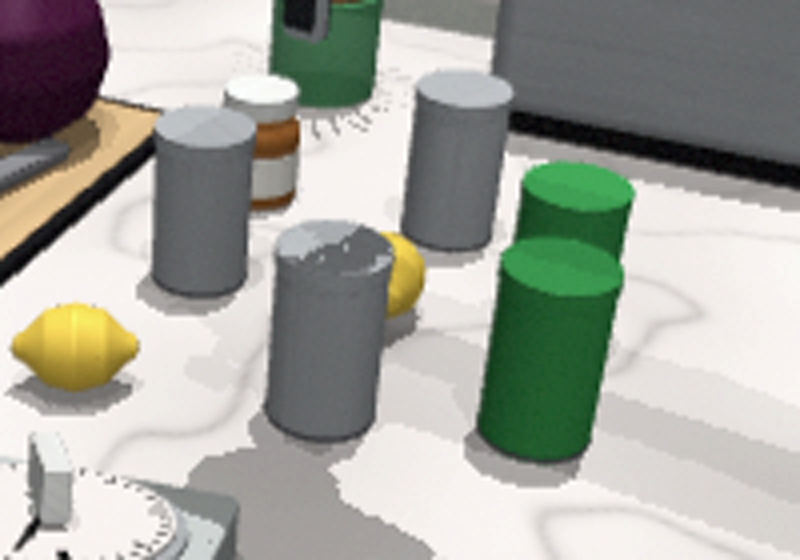

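The side crop shows the near tin at (332,248), under the gripper's shadow. All three lids match the estimates within 3 mm. Next: descend, grip, lift.

Emit:
{"op": "play_rows", "data": {
  "plan": [0,0,0,0,0,0.06,1,0,0,0,0,0,0.12,1,0,0,0,0,0,0.165,1,0,0,0,0,0,0.183,1,0,0,0,0,0,0.183,1,0,0,0,0,0,0.183,0.6,0,0,0,0,0,0.183,0.6,0,0,0,0,0,0.183,0.6,0,0,0,0,0,0.183,0.6,0,0,0,0,0,0.183,0.6,0,0,0,0,0,0.183,0.6],
  "squeeze": 35
}}

```text
clock: 3.68
position: [0.4871, -0.1037, 0.0636]
ee_rot: [0.116, 0.993, 0.001, 0.001]
ft_force: [-2.5, 0.1, 6.6]
grip_width: 0.745
grasp_force: 39.0
```

Emit:
{"op": "play_rows", "data": {
  "plan": [0,0,0,0,0,-0.01,0.6,0,0,0,0,0,-0.03,0.6,0,0,0,0,0,-0.03,0.6,0,0,0,0,0,-0.03,0.6,0,0,0,0,0,-0.03,0.6,0,0,0,0,0,-0.03,0.6,0,0,0,0,0,-0.03,0.6,0,0,0,0,0,-0.03,0.6]
}}

```text
clock: 4.68
position: [0.4861, -0.104, 0.0922]
ee_rot: [0.116, 0.993, -0.0, -0.0]
ft_force: [-1.5, 0.7, -5.3]
grip_width: 0.74
grasp_force: 40.4
```

Reads about 5.3 N down, so it looks like the fullest. I'll take a second steady reading while carrying it over to above the pan; the scale's pointer will also confirm.

Emit:
{"op": "play_rows", "data": {
  "plan": [0,0,0,0,0,-0.03,0.6,0,0,0,0,0,-0.07,0.6,0,0,0,0,0,-0.1,0.6,0,0,0,0.004,0.02,-0.11,0.6,0,0,0,0.011,0.06,-0.11,0.6,0,0,0,0.018,0.105,-0.11,0.6,0,0,0,0.026,0.15,-0.11,0.6,0,0,0,0.034,0.195,-0.11,0.6,0,0,0,0.042,0.24,-0.11,0.6,0,0,0,0.05,0.285,-0.11,0.6,0,0,0,0.058,0.33,-0.11,0.6,0,0,0,0.063,0.355,-0.11,0.6,0,0,0,0.064,0.366,-0.11,0.6,0,0,0,0.064,0.366,-0.11,0.6,0,0,0,0.064,0.366,-0.11,0.6,0,0,0,0.064,0.366,-0.11,0.6,0,0,0,0.064,0.366,-0.11,0.6]
}}

```text
clock: 6.8
position: [0.5084, 0.2663, 0.2025]
ee_rot: [0.117, 0.993, 0.0, 0.0]
ft_force: [0.2, 0.8, -4.0]
grip_width: 0.74
grasp_force: 42.0
```

```bash
python3 - <<'E'
from h import *
F=[]
for i in range(3):
    a=viewer.camera("side");F.append(status.get_obs()["ft_force"].round(2))
o=status.get_obs();print(F,o['position'],o['joint_pos'].round(2))
b=viewer.camera("top")
crop("side","c4",100,130,220,200,3,a)
E
```

```text
[array([-0.59,  0.34, -4.21]), array([ 0.36, -0.05, -5.55]), array([ 0.43,  0.06, -4.6 ])] [0.50831636 0.266824   0.20239472] [-0.84  0.25  0.33  1.68 -0.08  1.23  0.84]
```

View pics/c4.png

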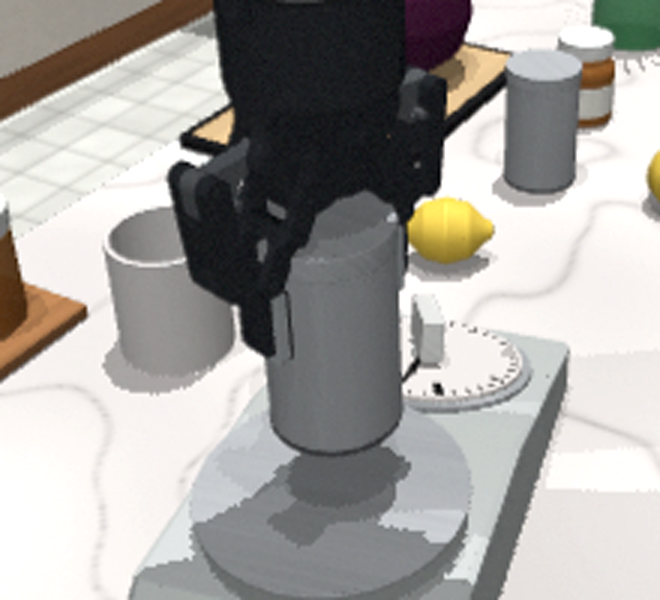

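The side crop shows the tin hanging upright over the pan, with its underside centred near (336,430) and the pan near (330,498). The force averages -4.8 N, so it is the fullest. I'll check the centring numerically.

```bash
python3 - <<'E'
from h import *
a=np.linspace(0,6.283,90)
def b(n,c,r,s,o):
    q=np.array([proj(n,np.array(c)+r*np.array([np.cos(t),np.sin(t),0])) for t in a]);q=(q-o)*s
    print(q.min(0).round(),q.max(0).round())
b("side",(.509,.267,.095),.07,1.5625,(0,0))
b("side",(.508,.267,.140),.032,3,(100,130))
b("top",(.509,.267,.095),.07,3,(120,130))
b("top",(.54,.121,.061),.061,3,(120,130))
E
```

```text
[258. 407.] [404. 511.]
[268. 371.] [401. 459.]
[ 17. 139.] [163. 284.]
[185. 121.] [309. 243.]
```

Emit:
{"op": "play_rows", "data": {
  "plan": [0,0,0,0,0,0.015,0.6,0,0,0,0,0,0.032,0.6,0,0,0,0,0,0.04,0.6,0,0,0,0,0,0.0425,0.6,0,0,0,0,0,0.045,0.6,0,0,0,0,0,0.047,0.6,0,0,0,0,0,0.049,0.6,0,0,0,0,0,0.0505,0.6,0,0,0,0,0,0.0505,0.6,0,0,0,0,0,0.0505,0.6,0,0,0,0,0,0.0505,0.6]
}}

```text
clock: 8.38
position: [0.5085, 0.267, 0.152]
ee_rot: [0.116, 0.993, 0.0, 0.0]
ft_force: [-1.6, -1.5, 1.7]
grip_width: 0.738
grasp_force: 42.4
```

Emit:
{"op": "play_rows", "data": {
  "plan": [0,0,0,0,0,0,0.78,0,0,0,0,0,0,0.82,0,0,0,0,0,0,0.9,0,0,0,0,0,0,1,0,0,0,0,0,0,1,0,0,0,0,0,-0.02,1,0,0,0,0,0,-0.06,1,0,0,0,0,0,-0.11,1,0,0,0,0,0,-0.11,1,0,0,0,0.1,-0.02,-0.11,1,0,0,0,0.1,-0.02,-0.11,1,0,0,0,0.1,-0.02,-0.11,1]
}}

```text
clock: 9.88
position: [0.4039, 0.2712, 0.2614]
ee_rot: [0.114, 0.993, 0.0, -0.0]
ft_force: [-0.8, 0.8, -0.6]
grip_width: 1.003
grasp_force: 0.0
```

```bash
python3 - <<'E'
from h import *
a=viewer.camera("top");b=viewer.camera("side");print(status.get_obs()['position'])
A=cv2.resize(a[160:235,100:240],None,fx=5,fy=5,interpolation=cv2.INTER_CUBIC)
B=cv2.resize(b[190:290,160:300],None,fx=5,fy=5,interpolation=cv2.INTER_CUBIC)[:225*1+275]
c=np.vstack([A,B])[:,:,::-1]; print(c.shape)
cv2.imwrite("pics/c5.png",cv2.convertScaleAbs(cv2.resize(c,None,fx=.68,fy=.68,interpolation=cv2.INTER_AREA),alpha=1.4))
np.save("top_c5.npy",a)
E
```

```text
[0.40637177 0.27051462 0.26158685]
(875, 700, 3)
```

View pics/c5.png

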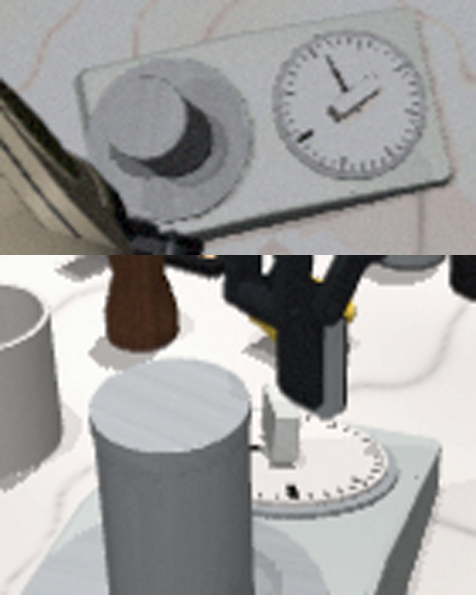

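The combined crop shows the tin standing near the pan's middle. In the top half the pointer tip is at (329,55), the zero mark at (306,135) and the dial centre at (350,104). I'll measure the angles on the dial plane.

```bash
cat >> h.py <<'E'
yaw=np.radians(101.7)
SX=np.array([np.cos(yaw),np.sin(yaw),0]);SY=np.array([-np.sin(yaw),np.cos(yaw),0])
N=np.cos(np.radians(15))*np.array([0,0,1])-np.sin(np.radians(15))*SX
UX=np.cross(SY,N)   # uphill in the dial plane
def dial(im,C,show=True):
    g=cv2.cvtColor(im,cv2.COLOR_RGB2GRAY).astype(float);S=4
    r=np.arange(0,58,.5)/1e3;th=np.radians(np.arange(-180,180,1))
    R,T=np.meshgrid(r,th)
    X=C+R[...,None]*(np.cos(T)[...,None]*UX+np.sin(T)[...,None]*SY)
    m=viewer.camera_model("top");q=X@np.array(m["R"]).T+np.array(m["t"])
    u=m["fx"]*q[...,0]/q[...,2]+m["cx"];v=m["fy"]*q[...,1]/q[...,2]+m["cy"]
    return r,np.degrees(th),cv2.remap(g,u.astype(np.float32),v.astype(np.float32),cv2.INTER_LINEAR)
def peaks(pol,r,th,r0,r1,n=4):
    p=pol[:,(r>=r0)&(r<=r1)].mean(1);base=np.median(p);d=np.clip(base-p-12,0,None)
    num,lab=cv2.connectedComponents((d>0).astype(np.uint8).reshape(-1,1))
    o=[(round(d[l].sum()),round(float((th[l]*d[l]).sum()/d[l].sum()),1)) for l in [lab[:,0]==i for i in range(1,num)]]
    return sorted(o)[::-1][:n]
E
python3 - <<'E'
from h import *
a=np.load("top_c5.npy")
# dial centre: triangulate top + side
c1,d1=ray("top",100+350.5/3.4-.4,160+104/3.4-.4);c2,d2=ray("side",190+308/6-.4,205+262/6-.4)
s=np.linalg.lstsq(np.c_[d1,-d2],c2-c1,rcond=None)[0];p,q=c1+s[0]*d1,c2+s[1]*d2
print(p.round(4),q.round(4))
for C in(onz("top",120+248/3-.33,130+183/3-.33,.062),onz("top",120+247/3-.33,130+182/3-.33,.062),onz("top",100+350.5/3.4-.4,160+104/3.4-.4,.062)):
    r,th,pol=dial(a,C);print(C.round(4));
    for k in((.027,.034),(.032,.04),(.040,.044),(.044,.05),(.05,.054)):print(k,peaks(pol,r,th,*k))
E
```

```text
[0.5409 0.1196 0.0605] [0.5431 0.1204 0.061 ]
[0.5392 0.1205 0.062 ]
(0.027, 0.034) [(574, -80.0), (77, -162.4)]
(0.032, 0.04) [(292, -78.8)]
(0.04, 0.044) [(388, 24.7), (206, -78.3)]
(0.044, 0.05) [(469, 24.4), (87, 71.8), (84, -77.9), (10, 119.0)]
(0.05, 0.054) [(309, 24.3), (88, -22.1), (71, 71.3), (59, 118.9)]
[0.5402 0.1215 0.062 ]
(0.027, 0.034) [(552, -80.8), (98, -165.3)]
(0.032, 0.04) [(266, -79.5)]
(0.04, 0.044) [(398, 26.5), (188, -78.8)]
(0.044, 0.05) [(471, 26.1), (55, 73.1), (45, -78.5), (25, -21.6)]
(0.05, 0.054) [(296, 25.8), (88, -21.0), (77, 72.6), (59, -67.5)]
[0.5406 0.1194 0.062 ]
(0.027, 0.034) [(558, -76.9), (13, -163.5)]
(0.032, 0.04) [(270, -76.2)]
(0.04, 0.044) [(232, 25.2), (192, -76.0)]
(0.044, 0.05) [(448, 25.3), (56, -75.8), (31, 70.8), (4, 116.9)]
(0.05, 0.054) [(362, 24.8), (84, 70.6), (78, -20.4), (54, 117.0)]
```

```bash
cat > k.py <<'E'
from h import *
C=np.array([.540,.1203,.061])
def tgt(ang,h):
    a=np.radians(ang);Y=np.cos(a)*UX+np.sin(a)*SY;Z=-N
    return Ro.from_matrix(np.c_[np.cross(Y,Z),Y,Z]),C+h*N
def rel(ang,h):
    o=status.get_obs();R0=Ro.from_quat(o["ee_rot"]);R,p=tgt(ang,h)
    return np.degrees((R0.inv()*R).as_rotvec()).round(1),R0.inv().apply(p-o["position"]).round(4),p.round(3)
E
python3 -c "
from k import *
o=status.get_obs();print(o['position'].round(4),o['joint_pos'].round(2))
for h in(.2,.1,.022):print(h,*rel(-65,h))"
```

```text
[0.4064 0.2705 0.2616] [-0.95  0.01  0.27  1.8  -0.    1.33  0.66]
0.2 [-10.8  10.8  39.8] [-0.1865 -0.1623  0.0074] [0.55  0.07  0.254]
0.1 [-10.8  10.8  39.8] [-0.1756 -0.1389  0.104 ] [0.545 0.095 0.158]
0.022 [-10.8  10.8  39.8] [-0.167  -0.1206  0.1793] [0.541 0.115 0.082]
```

Emit:
{"op": "play_rows", "data": {
  "plan": [0,0,0,-0.04,-0.035,0,0.5,0,0,8,-0.08,-0.07,0,0.5,-3,3,16,-0.12,-0.105,0.003,0.5,-6,6,24,-0.155,-0.135,0.005,0.5,-9,9,32,-0.1865,-0.1623,0.0074,0.5,-10.8,10.8,39.8,-0.1865,-0.1623,0.0074,0.5,-10.8,10.8,39.8,-0.1865,-0.1623,0.0074,0.5,-10.8,10.8,39.8,-0.181,-0.151,0.055,0.5,-10.8,10.8,39.8,-0.1756,-0.1389,0.104,0.5,-10.8,10.8,39.8,-0.1756,-0.1389,0.104,0.5,-10.8,10.8,39.8,-0.1756,-0.1389,0.104,0.5]
}}

```text
clock: 11.35
position: [0.5462, 0.0947, 0.1596]
ee_rot: [0.444, 0.886, 0.102, -0.08]
ft_force: [-0.2, -0.1, 1.0]
grip_width: 0.501
grasp_force: 0.0
```

```bash
python3 -c "
from k import *
o=status.get_obs();print(o['position'].round(4),o['joint_pos'].round(2))
for h in(.1,.022):print(h,*rel(-65,h))
a=viewer.camera('side');crop('side','c6',170,150,150,130,5,a)"
```

```text
[0.5462 0.0947 0.1596] [-0.58  0.3   0.57  1.78 -0.45  1.2   0.79]
0.1 [0.1 0.1 0.1] [ 0.0003 -0.0009  0.0021] [0.545 0.095 0.158]
0.022 [0.1 0.1 0.1] [ 0.0004 -0.001   0.0801] [0.541 0.115 0.082]
```

View pics/c6.png

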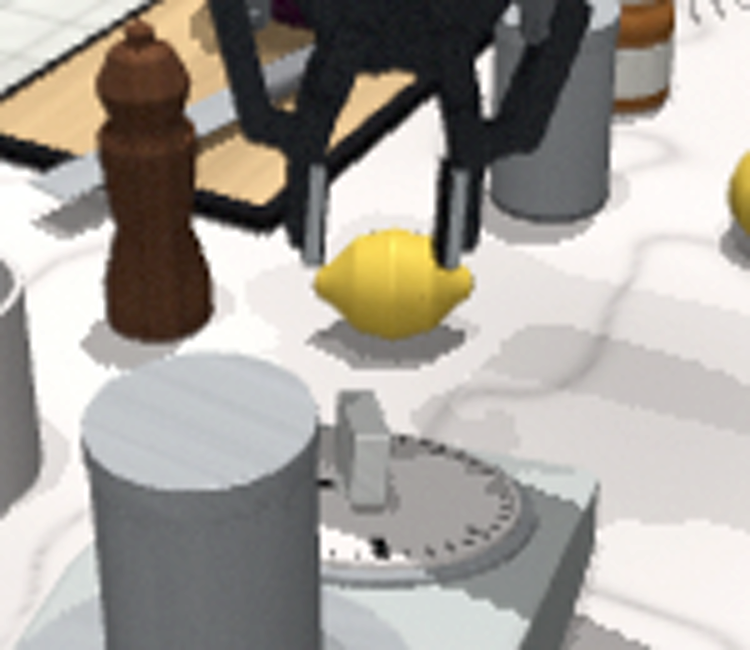

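The crop shows the fingers at (310,255) and (455,255), straddling the knob bar at (360,440). Next I descend and close.

Emit:
{"op": "play_rows", "data": {
  "plan": [0,0,0,0,0,0.03,0.5,0,0,0,0,-0.001,0.06,0.5,0,0,0,0,-0.001,0.074,0.5,0,0,0,0,-0.001,0.079,0.5,0,0,0,0,-0.001,0.079,0.3,0,0,0,0,-0.001,0.079,0.1,0,0,0,0,-0.001,0.079,0.1,0,0,0,0,-0.001,0.079,0.1,0,0,0,0,-0.001,0.079,0.1,0,0,0,0,-0.001,0.079,0.1],
  "squeeze": 25
}}

```text
clock: 12.65
position: [0.5427, 0.1151, 0.0831]
ee_rot: [0.445, 0.886, 0.104, -0.079]
ft_force: [8.5, 4.0, -3.7]
grip_width: 0.155
grasp_force: 33.5
```

Emit:
{"op": "play_rows", "data": {
  "plan": [0,0,0,0,0.002,0,0.1,0,0,6,0,0.002,0,0.1,0,0,14,0,0.002,0,0.1,0,0,22,0,0.002,0,0.1,0,0,30,0,0.002,0,0.1,0,0,38,0,0.002,0,0.1,0,0,45,0,0.002,0,0.1,0,0,50,0,0.002,0,0.1,0,0,50,0,0.002,0,0.1,0,0,50,0,0.002,0,0.1]
}}

```text
clock: 13.9
position: [0.5434, 0.1153, 0.083]
ee_rot: [0.777, 0.615, 0.06, -0.116]
ft_force: [5.4, -0.1, 5.5]
grip_width: 0.156
grasp_force: 34.8
```

```bash
python3 -c "
from k import *
o=status.get_obs();print(o['position'].round(4),o['joint_pos'].round(2),o['ft_force'].round(1),o['torque'].round(2),o['grasp_force'])
print(*rel(-65-102.5,.022))"
```

```text
[0.5434 0.1153 0.083 ] [-0.7   0.42  0.68  1.85 -0.6   1.08  0.03] [ 5.4 -0.1  5.5] [-0.09 -0.57 -0.23] 34.8332816362381
[ 0.2 -0.1 52.6] [-0.0013 -0.002   0.0007] [0.541 0.115 0.082]
```

Emit:
{"op": "play_rows", "data": {
  "plan": [0,0,6,0,0,0,0.1,0,0,14,0,0,0,0.1,0,0,22,0,0,0,0.1,0,0,30,0,0,0,0.1,0,0,38,0,0,0,0.1,0,0,46,0,0,0,0.1,0,0,51,0,0,0,0.1,0,0,52.5,0,0,0,0.1,0,0,52.5,0,0,0,0.1,0,0,52.5,0,0,0,0.1,0,0,52.5,0,0,0,0.1]
}}

```text
clock: 15.28
position: [0.544, 0.1149, 0.0829]
ee_rot: [0.969, 0.208, 0.003, -0.13]
ft_force: [8.2, -1.8, 2.2]
grip_width: 0.153
grasp_force: 34.5
```

Emit:
{"op": "play_rows", "data": {
  "plan": [0,0,0,0,0,0,0.25,0,0,0,0,0,0,0.5,0,0,0,0,0,0,0.5,0,0,0,0,0,-0.03,0.5,0,0,0,0,0,-0.08,0.5,0,0,0,0,0,-0.14,0.5,0,0,0,0,0.06,-0.17,0.5,0,0,0,0,0.12,-0.18,0.5,0,0,0,0,0.18,-0.19,0.5,0,0,0,0,0.18,-0.19,0.5,0,0,0,0,0.18,-0.19,0.5]
}}

```text
clock: 16.65
position: [0.624, -0.0911, 0.2192]
ee_rot: [0.97, 0.207, 0.001, -0.13]
ft_force: [0.7, 0.3, 0.5]
grip_width: 0.5
grasp_force: 0.0
```

```bash
python3 - <<'E'
from k import *
a=viewer.camera("top");np.save("top_c7.npy",a);print(status.get_obs()['position'].round(3))
for dC in((0,0,0),(.001,.001,0),(-.001,0,0),(.001,-.001,0)):
    r,th,pol=dial(a,C+np.array(dC))
    for k in((.024,.03),(.027,.034),(.04,.044),(.044,.05),(.05,.054)):print(k,peaks(pol,r,th,*k,2),end='')
    print()
crop("top","c7",125,150,130,90,6,a)
E
```

```text
[ 0.624 -0.09   0.22 ]
(0.024, 0.03) [(585, -77.9)](0.027, 0.034) [(526, -78.6)](0.04, 0.044) [(242, -77.8)](0.044, 0.05) [(430, -79.9), (53, 58.5)](0.05, 0.054) [(380, -80.0), (96, 11.2)]
(0.024, 0.03) [(608, -79.7)](0.027, 0.034) [(492, -79.6)](0.04, 0.044) [(268, -78.9)](0.044, 0.05) [(471, -80.8), (48, 11.9)](0.05, 0.054) [(375, -80.6), (95, 12.8)]
(0.024, 0.03) [(568, -78.2)](0.027, 0.034) [(539, -79.3)](0.04, 0.044) [(235, -78.4)](0.044, 0.05) [(380, -80.1), (81, 57.9)](0.05, 0.054) [(390, -80.5), (105, 104.7)]
(0.024, 0.03) [(603, -75.4)](0.027, 0.034) [(514, -76.0)](0.04, 0.044) [(252, -76.1)](0.044, 0.05) [(457, -78.4), (19, 148.6)](0.05, 0.054) [(376, -78.5), (93, 11.5)]
```

View pics/c7.png

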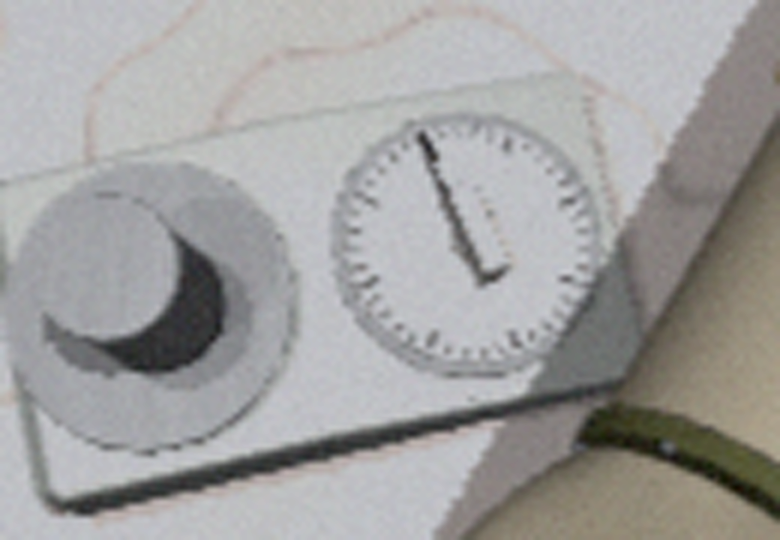

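The crop shows the zero mark (428,145) lying on the end of the pointer line, to within about 2 degrees. I'll compare the two more finely.

```bash
python3 - <<'E'
from k import *
ims=[np.load("top_c5.npy").astype(float),np.load("top_c7.npy").astype(float)]
ims[1]=np.mean([viewer.camera("top").astype(float) for _ in range(6)],0)
for im in ims:
    r,th,pol=dial(im.astype(np.uint8),C);s=(th>-105)&(th<-50)
    for a in np.arange(.024,.056,.004):
        p=pol[s][:,(r>=a)&(r<a+.004)].mean(1);d=np.clip(np.percentile(p,70)-p-15,0,None)
        print(f"{a:.3f}: {(d*th[s]).sum()/max(d.sum(),1e-9):.1f} w{d.sum():.0f}",end=' | ')
    print()
E
```

```text
0.024: -80.0 w536 | 0.028: -79.2 w585 | 0.032: -78.0 w323 | 0.036: -77.6 w176 | 0.040: -77.6 w182 | 0.044: -77.3 w98 | 0.048: 0.0 w0 | 0.052: -66.6 w62 | 
0.024: -77.0 w544 | 0.028: -78.9 w517 | 0.032: -77.9 w310 | 0.036: -77.6 w176 | 0.040: -77.7 w213 | 0.044: -79.7 w375 | 0.048: -80.1 w432 | 0.052: -79.9 w328 |
```

The pointer reads -77.3° and the zero mark -80.0° at the same radius. I'll regrasp and turn back 2.6°.

Emit:
{"op": "play_rows", "data": {
  "plan": [0,0,0,0.002,-0.06,0.01,0.5,0,0,0,0.002,-0.12,0.02,0.5,0,0,0,0.002,-0.18,0.03,0.5,0,0,0,0.002,-0.18,0.08,0.5,0,0,0,0.002,-0.18,0.13,0.5,0,0,0,0.002,-0.18,0.17,0.5,0,0,0,0.002,-0.18,0.19,0.5,0,0,0,0.002,-0.18,0.19,0.5,0,0,0,0.002,-0.18,0.19,0.3,0,0,0,0.002,-0.18,0.19,0.1,0,0,0,0.002,-0.18,0.19,0.1,0,0,0,0.002,-0.18,0.19,0.1,0,0,0,0.002,-0.18,0.19,0.1,0,0,-1.3,0.002,-0.18,0.19,0.1,0,0,-2.6,0.002,-0.18,0.19,0.1,0,0,-2.6,0.002,-0.18,0.19,0.1,0,0,-2.6,0.002,-0.18,0.19,0.1]
}}

```text
clock: 19.12
position: [0.545, 0.1154, 0.0832]
ee_rot: [0.965, 0.229, 0.005, -0.13]
ft_force: [1.0, -3.7, 6.8]
grip_width: 0.16
grasp_force: 29.3
```

Emit:
{"op": "play_rows", "data": {
  "plan": [0,0,0,0,0,0,0.25,0,0,0,0,0,0,0.5,0,0,0,0,0,0,0.5,0,0,0,0,0,-0.03,0.5,0,0,0,0,0,-0.08,0.5,0,0,0,0,0,-0.14,0.5,0,0,0,0,0.06,-0.17,0.5,0,0,0,0,0.12,-0.18,0.5,0,0,0,0,0.18,-0.19,0.5,0,0,0,0,0.18,-0.19,0.5,0,0,0,0,0.18,-0.19,0.5]
}}

```text
clock: 20.5
position: [0.6333, -0.0869, 0.2199]
ee_rot: [0.965, 0.229, 0.004, -0.13]
ft_force: [-0.4, 0.3, -0.1]
grip_width: 0.503
grasp_force: 0.0
```

```bash
python3 - <<'E'
from k import *
im=np.mean([viewer.camera("top").astype(float) for _ in range(6)],0)
r,th,pol=dial(im.astype(np.uint8),C);s=(th>-105)&(th<-50)
for a in np.arange(.024,.056,.004):
    p=pol[s][:,(r>=a)&(r<a+.004)].mean(1);d=np.clip(np.percentile(p,70)-p-15,0,None)
    print(f"{a:.3f}: {(d*th[s]).sum()/max(d.sum(),1e-9):.1f} w{d.sum():.0f}",end=' | ')
A=crop("top","x",125,150,130,90,3,im.astype(np.uint8));b=viewer.camera("side")
c=np.vstack([cv2.resize(im.astype(np.uint8)[120:260],(800,219)),cv2.resize(b,(800,600))[180:560]])
cv2.imwrite("pics/c8.png",cv2.convertScaleAbs(c[:,:,::-1],alpha=1.3))
E
```

```text
0.024: -76.2 w423 | 0.028: -78.5 w408 | 0.032: -77.9 w315 | 0.036: -77.6 w188 | 0.040: -77.2 w238 | 0.044: -76.8 w396 | 0.048: -77.3 w390 | 0.052: -77.1 w372 |
```

View pics/c8.png

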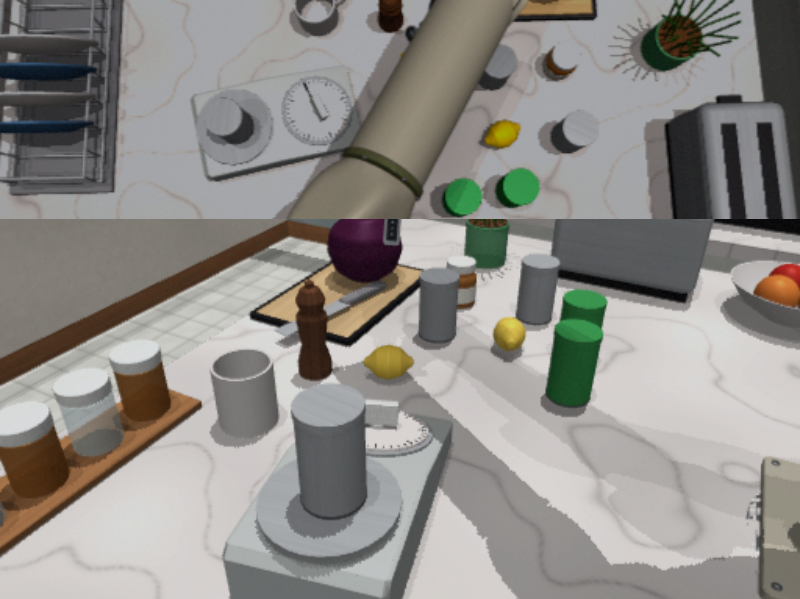

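The zero mark reads -77.2°, in line with the pointer. The tin stands mid-pan at (333,450), the other two tins and all bystanders are where they stood, and the arm is clear. The pointer's 77° deflection means about 5.0 N (510 g), which confirms this is the fullest tin. Handing in.

```bash
python3 -c "
from workcell import manip
print(manip.hand_in())"
```

```text
the job is handed in; nothing more can be done
None
```

The fullest tin (about 510 g) stands mid-pan, let go, with the dial's zero mark under the pointer tip; I lifted only that tin, since no other could weigh that much, left everything else untouched, and handed the job in at about 21 s.

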